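# Ready the fitting leak tester: set the pressure, open the supply

### The job

Get the leak tester ready on the fittings counter: turn the pressure selector (slim pointed grip, six marks) back anticlockwise to its end stop, then forward exactly three clicks. After that, push the supply knob (thick bar grip, two marks) in and turn it anticlockwise past its safety stop without forcing it against the stop, all the way to fully open, then let it spring back out. Leave the fittings and the can standing where they are.

Things in the scene. Friction and masses are not known exactly. Their poses are not given: they have to be found in the camera images.
- selector_box: 130 x 130 x 55 mm aluminium box, dark on top, fixed to the bench, carrying the selector in the middle of its top, with SIX short white tick marks in an arc. Origin at the centre of its underside; a 26 mm pipe stub sticks out 32 mm beyond its +x side.
- selector_grip (a point): Pressure selector: slim dark grey grip, 66 long, 16 wide, 42 high, pointed at one end, on a 72 mm disc. Point on its vertical turning axis, 91 mm above the bench, where it is best pinched across the 16 mm; grip top 108, disc top 67 above the bench. Turns with the grip: x along the grip away from the pointed end, y across the 16 mm, z up. The pointed end points at the tick of its position.
- selector (a joint): Turn of the selector, rad: 0 at its end stop (fully anticlockwise from above), growing clockwise. Six clicks (detents) 25 degrees (0.436) apart: 0, 0.436, 0.873, 1.309, 1.745, 2.182 (other end stop); let go, it snaps to the nearest. About 0.2 N m to turn over a click. Starts one, two or three clicks from the end stop.
- supply_box: A second 130 x 130 x 55 mm aluminium box, dark on top, fixed to the bench, carrying the supply knob in the middle of its top, with only TWO white tick marks (shut and open, 80 degrees apart). Origin at the centre of its underside; a 26 mm pipe stub sticks out 32 mm beyond its +x side.
- supply_grip (a point): Supply knob: thick blunt dark grey bar, 84 long, 22 wide, 42 high, on an 84 mm disc 15 mm proud of its box on a rubber sleeve. Point on its vertical turning axis, 104 mm above the bench when not pushed, where it is best pinched across the 22 mm; bar top 121, disc top 80 above the bench. Moves with the knob: x along the bar away from the end with a white line on top, y across the 22 mm, z up.
- supply_knob (a joint): Turn of the supply knob, rad: 0 shut, growing ANTICLOCKWISE from above, 1.396 (80 degrees) fully open at its end stop. A hidden safety stop blocks it at about 0.22 unless pushed in; it is clear of the stop beyond about 1.15, springs out there when let go and cannot turn back by itself. About 0.1 N m to turn. Starts shut, with up to 0.16 of play.
- supply_push (a joint): How far the supply knob is pushed in (down), m: 0 out, 0.012 at the bottom. Spring: 7 N at first, 12 N at the bottom. Keep it at least 0.009 in while passing the safety stop (0.2 to 1.15 rad); pushing and turning can be done with the bar pinched all along.
- safety_stop: The safety stop: steel blocks 45 mm from the axis, hidden inside the supply box; not visible and not to be handled. Origin at the centre of the underside of the supply box. Turning the knob against it without pushing in jams hard; a load of 200 N on it (about 9 N m of twist on the knob) counts as forcing.
- elbow: Loose bystander, to be left alone: white PVC elbow, 48 mm tube, about 75 mm tall. Origin at the centre of its foot, z up.
- coupling: Loose bystander, to be left alone: white PVC coupling, upright, 68 mm diameter, 60 mm tall. Origin at the centre of its foot, z up.
- tee: Loose bystander, to be left alone: cream CPVC tee standing on end, 42 mm tube, 92 mm tall. Origin at the centre of its foot, z up.
- end_cap: Loose bystander, to be left alone: white PVC end cap, 76 mm diameter, 40 mm tall. Origin at the centre of its foot, z up.
- cement_can: Loose bystander, to be left alone: solvent cement can, 70 mm diameter, 100 mm tall. Origin at the centre of its foot, z up.
- small_elbow: Loose bystander, to be left alone: cream CPVC elbow, 42 mm tube, about 65 mm tall. Origin at the centre of its foot, z up.
- reducer: Loose bystander, to be left alone: white PVC reducer ring, 90 mm diameter, 50 mm tall. Origin at the centre of its foot, z up.

How it is judged:
By the outcome, as a careful person would: the job done as asked, in the order asked, and still so for the second after the job is handed in, with the robot touching nothing.
It also fails if it takes over 54 s, if anything falls off the work surface, if the arm or the gripper's body presses on something with over 40 N, if the wrist force passes 120 N, or if a joint passes its speed limit or range.

### The arm

A 7-joint arm with a two-finger parallel gripper is mounted at the origin on the work surface. World frame = base frame: x ahead of the robot, y to its left, z up, the work surface at z = 0. Lengths are in mm, angles in rad, forces in N, time in s.
With the tool pointing down it reaches from about 400 to 875 mm from the base axis. Payload 4.4 kg.
Tool frame: the origin (TCP) lies at the very end of the fingers, on their centre line; the grasp point (between the pads) lies 19 mm behind it; y points along the fingers, z is the direction in which the jaws open and shut, and the axes are right-handed (so a half turn about y gives the same grasp; the last joint's range is limited). The gripper opens to 85 mm and grips with 20 to 120 N. Pads are 22 mm wide; open, the fingers measure 114 mm over their backs; the gripper's body (76 mm by 85 mm) begins 54 mm behind the grasp point. The pads swing forward as they close: fully open they stand 13 mm farther back than shut.
Start: joints at [-1.334, 0.628, 0.038, 1.517, -0.027, 0.996, -0.02], TCP at [193.802, 620.45, 231.313] pointing down, gripper open.
Joint ranges: [-3.06, 3.06], [-0.37, 2.12], [-1.25, 1.32], [0.18, 2.47], [-1.1, 4.24], [0.23, 1.98], [-2.94, 2.94]. Speed limits (rad/s): [2.57, 2.57, 3.14, 3.14, 3.14, 3.14, 3.14].

### API

Orientations are given as [roll, pitch, yaw] about the fixed x, y, z axes, in that order (R = Rz(yaw) Ry(pitch) Rx(roll)).
In Python, from cell import read_state, get_image, finish_job gives the robot as it stands. The module is installed in compiled form; this text tells all that it offers.
- The arm moves only by the tool servo_tool, never from a script. Its argument "increments" is a list of rows, each an object of numbers: "dx", "dy", "dz": the shift along the world's x, y, z in cm; "ax", "ay", "az": the turn, a rotation vector about the world's x, y, z in rad; "claw": the closure, from -1 (fully open) to 1 (shut). A call has 1 to 8 rows; each row is the pose to reach, as a shift and turn from the pose commanded when the call began; what a row does not reach only later rows make up. A row lasts 1/12 s, in which the tool goes at most 41.7 mm and 7.16 degrees, less where a joint would pass 70% of its speed; a pose out of reach is approached as far as the arm can. A call with a gripper value outside its range is refused whole. The fingers move at their own pace and stop on an object; the grip force is fixed at half the most. Time passes only in rows, so rows that repeat a pose let the fingers close. It gives the time, the measured TCP pose, the force and the opening at its end, in the units of the state.
- read_state(): the state, without advancing time (a new reading comes with each control period).
- get_image(name): name is "scene" or "side" or "wrist"; returns a dict with "color" (400x640x3 uint8, red, green, blue), "fov_y" (degrees; the focal length in pixels is half the picture's height over the tangent of half this angle, whatever the lens; pixels are square), "cx", "cy" (the principal point, pixels), "R" (3x3) and "t" (3): a world point X has camera coordinates R X + t. Camera axes: x right, y down, z forward; pixel columns grow to the right and rows downward; lengths in mm; the calibration is good to about 2 mm. A picture is of the moment at which its call begins. There is no depth.
- finish_job(): hands the job in, once; it reports no verdict.
The state is a dict: "clock": time; "qpos": joint angles; "qd": joint speeds; "tau": joint torques, N m; "eef_pos": TCP position; "tool_rot": TCP orientation; "force": force on the tool from outside, world axes, zero at the start; "torque": the same for the moment, N m; "width": finger opening in mm.
Only numpy, scipy, OpenCV 4.12 (cv2) and the standard library are available. Lean on these libraries where they do the work, as an engineer would, in place of code of your own. Each camera call takes 0.05 s, during which the arm holds its last target.

## Working session

There is one attempt and no reset: what is moved stays moved. The work goes in short steps, Python scripts to look and compute and a tool call to move; the robot and the scene stay as the last step left them, time stands still between calls to the robot, and variables do not carry over. Pictures are saved under pics/ and viewed, and the job is handed in when it is done.

Besides the shell and the picture viewer there is one more tool, called after ">>>" as name([rows], argument=value, ...), one row to a line, values as JSON. servo_tool: Moves the arm, as the interface text tells. Its arguments: {"type":"object","properties":{"increments":{"type":"array","items":{"type":"object","properties":{"dx":{"type":"number"},"dy":{"type":"number"},"dz":{"type":"number"},"ax":{"type":"number"},"ay":{"type":"number"},"az":{"type":"number"},"claw":{"type":"number"}}}}},"required":["increments"]}

```bash
mkdir -p pics
cat > h.py <<'E'
import numpy as np, cv2
from cell import read_state,get_image
def snap(n,f):
    d=get_image(n); cv2.imwrite(f'pics/{f}.png',d['color'][:,:,::-1]); np.save(f'pics/{f}.npy',d,allow_pickle=True); return d
def load(f): return np.load(f'pics/{f}.npy',allow_pickle=True).item()
def K(d):
    f=200/np.tan(np.radians(d['fov_y'])/2); return f
def ray(d,u,v,z):
    f=K(d); R=np.array(d['R']);t=np.array(d['t'])
    c=-R.T@t; w=R.T@np.array([(u-d['cx'])/f,(v-d['cy'])/f,1]); return c+w*(z-c[2])/w[2]
def proj(d,X):
    p=np.array(d['R'])@np.array(X,float)+np.array(d['t']); return K(d)*p[:2]/p[2]+[d['cx'],d['cy']]
E
python3 - <<'E'
from h import *
for n in ['scene','side','wrist']:
    d=snap(n,n+'0'); print(n,d['fov_y'],-np.array(d['R']).T@d['t'])
print(read_state())
E
```

```text
scene 46.27044490126015 [1559.03598071 -443.7126344   788.79832999]
side 47.12094569624467 [ 267.90001309 -968.40723255  734.20710188]
wrist 61.09119256461125 [115.52069999 645.30987015 373.89806866]
{'clock': 0.15, 'qpos': array([-1.33376922,  0.62915363,  0.03844945,  1.51814061, -0.0269775 ,
        0.99632361, -0.02002801]), 'qd': array([ 0.00219269, -0.00333247,  0.00022391, -0.00459114, -0.00091662,
       -0.00015877, -0.0021261 ]), 'tau': array([ 1.89874903e-03, -5.63799334e+01,  1.22803252e+00, -1.93651110e+01,
        1.12075623e-02,  7.39604991e-03,  2.16332859e-05]), 'eef_pos': array([193.67372408, 619.96591556, 230.58669936]), 'tool_rot': array([-1.57230329e+00, -2.84203344e-05, -3.02843757e-01]), 'force': array([-0.58671328,  0.04751525, -0.20068022]), 'torque': array([ 0.02661543,  0.00940556, -0.00735673]), 'width': 85.3494882266868}
```

View pics/scene0.png

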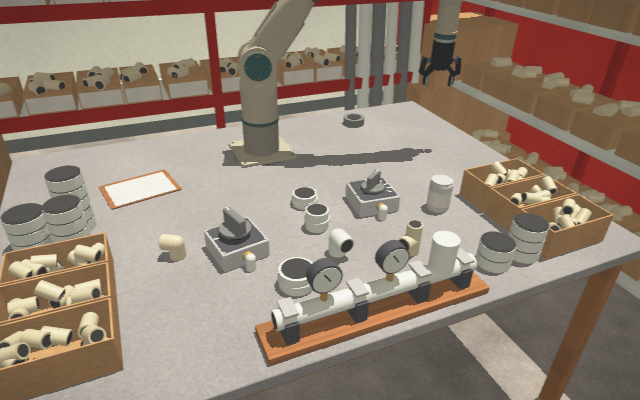

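View pics/side0.png

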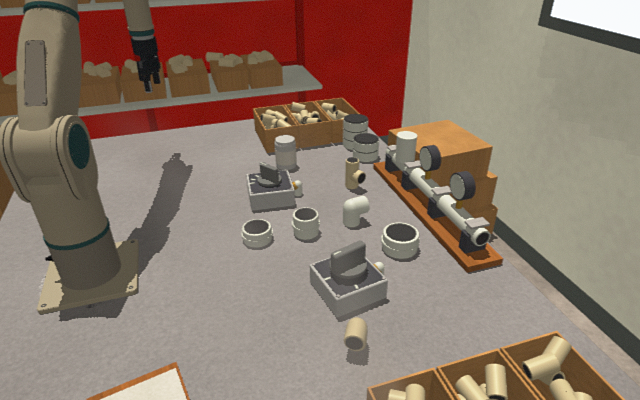

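View pics/wrist0.png

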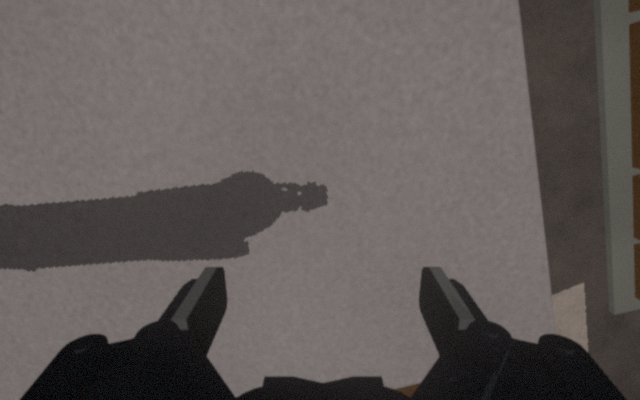

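Run:
```python
from h import *
a=load('scene0')['color'];b=load('side0')['color']
def c(im,x,y,w=90,h=70): return cv2.resize(im[y:y+h,x:x+w],(400,300),interpolation=cv2.INTER_CUBIC)
o=np.vstack([np.hstack([c(a,332,160,84,63),c(a,195,200,90,70)]),np.hstack([c(b,232,155,80,60),c(b,300,235,100,75)])])
cv2.imwrite('pics/crop0.png',o[:,:,::-1])
for n,l in (('scene0',[(373,183),(235,232)]),('side0',[(269,182),(348,268)])):
    d=load(n)
    for p in l: print(n,p,ray(d,*p,80))
```

```text
scene0 (373, 183) [489.88454011 206.5285169   80.        ]
scene0 (235, 232) [ 581.59206463 -246.46650233   80.        ]
side0 (269, 182) [473.4120164  160.50013952  80.        ]
side0 (348, 268) [ 553.8344796  -260.76806481   80.        ]
```

View pics/crop0.png

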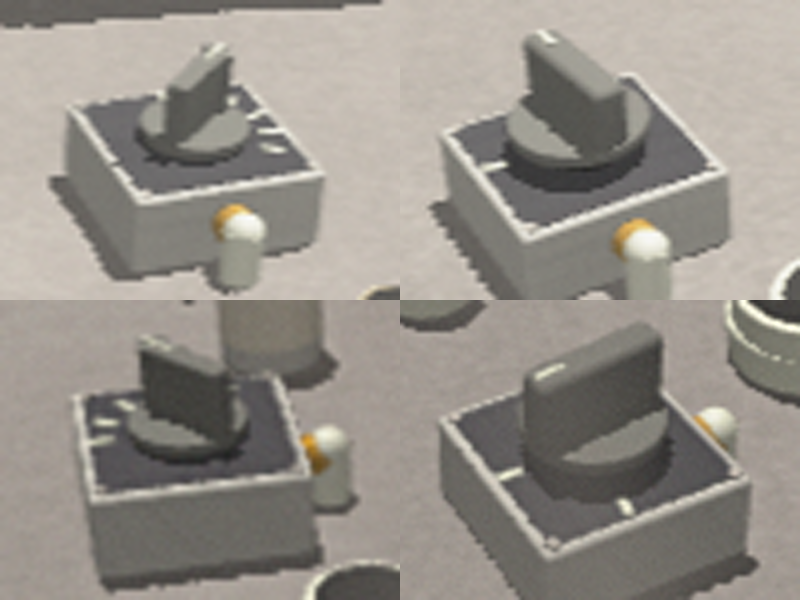

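Run:
```python
from h import *
s=load('scene0');d=load('side0')
def q(im,k,x0,y0,w,ox,oy,pts,z):
    for (x,y) in pts:
        s_=400/w; print(k,(x,y),ray(im,(x-ox)/s_+x0,(y-oy)/s_+y0,z).round(0))
q(s,'sel top',332,160,84,0,0,[(222,47),(178,92)],108)
q(d,'sel top',232,155,80,0,300,[(142,340),(225,372)],108)
q(s,'sel rim',332,160,84,0,0,[(70,107),(138,200),(322,175),(237,85)],55)
q(d,'sel rim',232,155,80,0,300,[(75,397),(95,497),(310,478),(277,380)],55)
q(s,'sup top',195,200,90,400,0,[(535,35),(615,92)],121)
q(d,'sup top',300,235,100,400,300,[(532,378),(652,330)],121)
q(s,'sup rim',195,200,90,400,0,[(442,135),(527,240),(725,172),(630,78)],55)
q(d,'sup rim',300,235,100,400,300,[(442,422),(548,553),(747,480)],55)
```

```text
sel top (222, 47) [467. 236. 108.]
sel top (178, 92) [509. 181. 108.]
sel top (142, 340) [465. 230. 108.]
sel top (225, 372) [502. 176. 108.]
sel rim (70, 107) [419. 153.  55.]
sel rim (138, 200) [538. 142.  55.]
sel rim (322, 175) [555. 264.  55.]
sel rim (237, 85) [433. 272.  55.]
sel rim (75, 397) [428. 271.  55.]
sel rim (95, 497) [417. 151.  55.]
sel rim (310, 478) [539. 132.  55.]
sel rim (277, 380) [550. 252.  55.]
sup top (535, 35) [ 524. -254.  121.]
sup top (615, 92) [ 599. -226.  121.]
sup top (532, 378) [ 521. -255.  121.]
sup top (652, 330) [ 597. -237.  121.]
sup rim (442, 135) [ 510. -313.   55.]
sup rim (527, 240) [ 627. -289.   55.]
sup rim (725, 172) [ 608. -168.   55.]
sup rim (630, 78) [ 493. -192.   55.]
sup rim (442, 422) [ 487. -198.   55.]
sup rim (548, 553) [ 509. -315.   55.]
sup rim (747, 480) [ 630. -298.   55.]
```

>>> servo_tool([
  {"dx": 2.1, "dy": -3, "az": -0.04},
  {"dx": 4.2, "dy": -6, "az": -0.08},
  {"dx": 6.3, "dy": -9, "az": -0.12},
  {"dx": 8.4, "dy": -12, "az": -0.16},
  {"dx": 10.5, "dy": -15, "az": -0.2},
  {"dx": 12.6, "dy": -18, "az": -0.24},
  {"dx": 14.7, "dy": -21, "az": -0.28},
  {"dx": 16.8, "dy": -24, "az": -0.33},
])

```text
invalid input at $.increments[0]: expected keys dx, dy, dz, ax, ay, az, claw
```

>>> servo_tool([
  {"dx": 2.1, "dy": -3, "az": -0.04},
  {"dx": 4.2, "dy": -6, "az": -0.08},
  {"dx": 6.3, "dy": -9, "az": -0.12},
  {"dx": 8.4, "dy": -12, "az": -0.16},
  {"dx": 10.5, "dy": -15, "az": -0.2},
  {"dx": 12.6, "dy": -18, "az": -0.24},
  {"dx": 14.7, "dy": -21, "az": -0.28},
  {"dx": 16.9, "dy": -24.1, "az": -0.327},
])

```text
invalid input at $.increments[0]: expected keys dx, dy, dz, ax, ay, az, claw
```

>>> servo_tool([
  {"dx": 0},
  {"dx": 0},
  {"dx": 0},
])

```text
invalid input at $.increments[0]: expected keys dx, dy, dz, ax, ay, az, claw
```

Run:
```python
from h import *
d=snap('wrist','w1'); s=read_state(); print(s['clock'],s['eef_pos'],s['tool_rot'],s['force'],s['torque'])
print(-np.array(d['R']).T@d['t'], proj(d,(485,205,108)))
c=load('side0'); print(ray(c,286,142,100),ray(load('scene0'),440,183,100))
```

```text
0.2 [193.67295303 620.11334555 230.75194987] [-1.57191190e+00  1.30378718e-05 -3.02791504e-01] [-0.06246059 -0.45483182  0.3628116 ] [-0.05278641  0.02628386 -0.04103188]
[115.53880753 645.36204818 374.01786706] [ 64.97257824 512.07315721]
[576.5329143  363.51179162 100.        ] [593.97909702 375.20097545 100.        ]
```

View pics/w1.png

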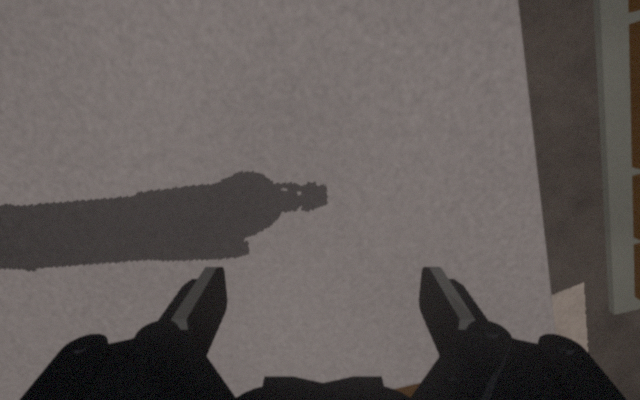

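>>> servo_tool([
  {"dx": 2.1, "dy": -3, "dz": 0, "ax": 0, "ay": 0, "az": -0.04, "claw": -1},
  {"dx": 4.2, "dy": -6, "dz": 0, "ax": 0, "ay": 0, "az": -0.08, "claw": -1},
  {"dx": 6.3, "dy": -9, "dz": 0, "ax": 0, "ay": 0, "az": -0.12, "claw": -1},
  {"dx": 8.4, "dy": -12, "dz": 0, "ax": 0, "ay": 0, "az": -0.16, "claw": -1},
  {"dx": 10.5, "dy": -15, "dz": 0, "ax": 0, "ay": 0, "az": -0.2, "claw": -1},
  {"dx": 12.6, "dy": -18, "dz": 0, "ax": 0, "ay": 0, "az": -0.24, "claw": -1},
  {"dx": 14.7, "dy": -21, "dz": 0, "ax": 0, "ay": 0, "az": -0.28, "claw": -1},
  {"dx": 16.8, "dy": -24, "dz": 0, "ax": 0, "ay": 0, "az": -0.33, "claw": -1},
])

```text
clock: 0.87
eef_pos: [362.5, 378.9, 231.4]
tool_rot: [-1.571, 0.0, -0.635]
force: [1.1, 0.8, 0.3]
width: 85.4
```

>>> servo_tool([
  {"dx": 2.1, "dy": -3, "dz": 0, "ax": 0, "ay": 0, "az": -0.04, "claw": -1},
  {"dx": 4.2, "dy": -6, "dz": 0, "ax": 0, "ay": 0, "az": -0.08, "claw": -1},
  {"dx": 6.3, "dy": -9, "dz": 0, "ax": 0, "ay": 0, "az": -0.12, "claw": -1},
  {"dx": 8.4, "dy": -12, "dz": 0, "ax": 0, "ay": 0, "az": -0.16, "claw": -1},
  {"dx": 10.5, "dy": -15, "dz": 0, "ax": 0, "ay": 0, "az": -0.2, "claw": -1},
  {"dx": 12.6, "dy": -18, "dz": 0, "ax": 0, "ay": 0, "az": -0.24, "claw": -1},
  {"dx": 14.7, "dy": -21, "dz": 0, "ax": 0, "ay": 0, "az": -0.28, "claw": -1},
  {"dx": 16.9, "dy": -24.1, "dz": 0, "ax": 0, "ay": 0, "az": -0.327, "claw": -1},
])

```text
clock: 1.53
eef_pos: [531.3, 138.1, 231.3]
tool_rot: [-1.571, 0.0, -0.961]
force: [0.9, 0.8, 0.0]
width: 85.2
```

>>> servo_tool([
  {"dx": 0, "dy": 0, "dz": 0, "ax": 0, "ay": 0, "az": 0, "claw": -1},
  {"dx": 0, "dy": 0, "dz": 0, "ax": 0, "ay": 0, "az": 0, "claw": -1},
  {"dx": 0, "dy": 0, "dz": 0, "ax": 0, "ay": 0, "az": 0, "claw": -1},
])

```text
clock: 1.78
eef_pos: [530.3, 139.9, 231.0]
tool_rot: [-1.571, 0.001, -0.96]
force: [-0.6, 0.5, 0.8]
width: 85.9
```

Run:
```python
from h import *
d=snap('wrist','w2'); s=read_state(); print(s['clock'],s['eef_pos'],s['tool_rot'],s['force'],s['torque'],s['qpos'])
print(-np.array(d['R']).T@d['t'], proj(d,(485,205,108)))
```

```text
1.8333 [529.96288997 140.75131264 231.04903099] [-1.57127489e+00  1.35581406e-03 -9.57964159e-01] [-0.05108747 -0.25384869  0.04704635] [ 0.005419    0.09422923 -0.03238113] [-0.47291746  0.49263178  0.24189425  1.80812705 -0.15156236  0.8596759
  0.4534358 ]
[483.61147435 207.83261965 374.53301635] [322.21064368  91.65167078]
```

View pics/w2.png

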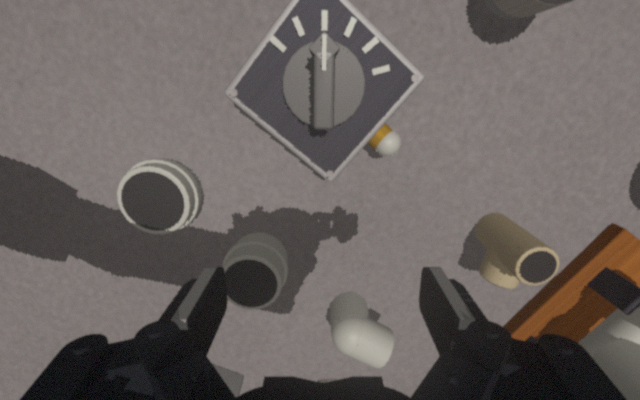

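Run:
```python
from h import *
d=load('w2'); im=d['color']
cv2.imwrite('pics/crop2.png',cv2.resize(im[0:190,220:430],None,fx=3.5,fy=3.1,interpolation=cv2.INTER_CUBIC)[:,:,::-1])
g=im.astype(int).mean(2)
print(g[90,275:375].astype(int)); print(g[110,275:375].astype(int))
m=((g>150)).astype(np.uint8); m[190:]=0
n,l,st,c=cv2.connectedComponentsWithStats(m)
for i in range(1,n):
    if st[i,4]>15: print(st[i],c[i].round(1),ray(d,*c[i],55).round(1))
for p in [(230,93),(330,178),(420,77)]: print(p,ray(d,*p,55).round(1))
```

```text
[ 79  81  77  83  79  81  74  78  94 108 108 110 109 111 111 112 109 112
 111 111 112 111 111 112 109 112 112 110 112 113 113 110 112 110  94  70
  61  56  67  80  94 103 106 109 112 115 113 112 113 115 115 112 116 117
 115 115 105  95  92  99 108 113 116 116 118 115 114 114 116 115 115 113
 115 114 115 116 114 114 114 117 114 116 117 118 114 114 114 113 106  92
  80  79  78  80  77  83  77  80  80  78]
[ 78  81  78  79  77  79  76  76  78  79  80  77  76  75  73  73  83 101
 107 107 111 108 108 109 106 110 107 109 108 107 109 109 109 103  85  67
  59  61  70  85  95 102 106 109 111 108 108 110 111 110 112 110 109 110
 110 104 104  95  86 101 110 112 111 109 110 113 111 112 111 112 110 107
 112 111 110 110 112 110 110 106  96  84  78  78  82  77  80  81  79  77
  79  80  78  78  78  78  79  78  78  77]
[228   0  70  94 508] [268.3  40.9] [423.6 211.9  55. ]
[340   0  83 159 935] [383.2  58.5] [513.1 257.4  55. ]
[322  10   6  20 113] [324.3  19.2] [453.5 253.1  55. ]
[292  17  12  19 113] [298.   25.8] [438.1 236.2  55. ]
[344  17  13  20 118] [349.9  26.4] [474.4 261.   55. ]
[321  34   9  37 185] [324.1  51.3] [467.5 232.6  55. ]
[372  65  18  10 102] [380.5  69.5] [516.7 249.   55. ]
[381 133  18  19 257] [390.1 142.4] [563.5 203.8  55. ]
[118 160  78  30 566] [155.1 172.8] [395.6  50.4  55. ]
(230, 93) [418.1 156.   55. ]
(330, 178) [537.3 143.3  55. ]
(420, 77) [549.1 264.2  55. ]
```

View pics/crop2.png

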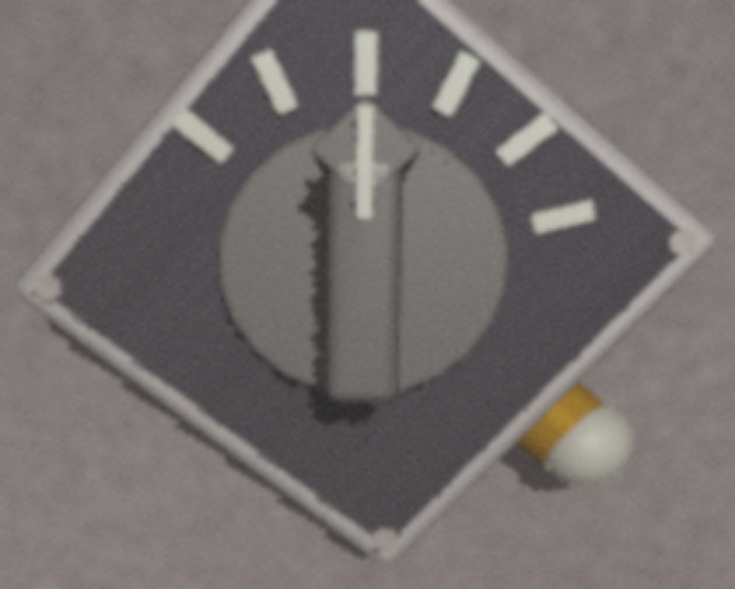

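Run:
```python
from h import *
d=load('w2')
print('disc',ray(d,323.9,83.5,67))
P=np.array([[453.5,253.1],[438.1,236.2],[474.4,261],[516.7,249]])
A=np.c_[2*P,np.ones(4)];x=np.linalg.lstsq(A,(P**2).sum(1),rcond=None)[0];print('ticks',x[:2],np.sqrt(x[2]+x[:2]@x[:2]))
# white line on grip: straight top at 108
a=ray(d,324.1,104/3.1+0,108);b=ray(d,324.1,215/3.1,108); e=ray(d,323.5,398/3.1,108);print(a,b,e,np.degrees(np.arctan2(a[1]-e[1],a[0]-e[0])))
for c in ([483.6,210.1],x[:2],ray(d,323.9,83.5,67)[:2]):
  v=P-c;print(np.degrees(np.arctan2(v[:,1],v[:,0])))
s=read_state();R=np.array(d['R']);print(R)
```

```text
disc [482.58834156 210.84395547  67.        ]
ticks [482.59861464 210.19856493] 51.623450990161984
[463.55497491 238.00304933 108.        ] [477.21200085 218.55243349 108.        ] [501.32238578 183.40597016 108.        ] 124.67346317189785
[124.9920202  150.16028066 100.24540076  49.60554843]
[124.1477378  149.70139738  99.16766157  48.68875775]
[124.54286215 150.31910549  99.27215625  48.20315685]
[[ 8.19201400e-01  5.73505578e-01 -6.46939010e-04]
 [ 5.43790803e-01 -7.76397122e-01  3.18589190e-01]
 [ 1.82210396e-01 -2.61340510e-01 -9.47892668e-01]]
```

>>> servo_tool([
  {"dx": -1.2, "dy": 1.8, "dz": -2.5, "ax": 0, "ay": 0, "az": 0, "claw": -1},
  {"dx": -2.4, "dy": 3.6, "dz": -5, "ax": 0, "ay": 0, "az": 0, "claw": -1},
  {"dx": -3.6, "dy": 5.4, "dz": -7.5, "ax": 0, "ay": 0, "az": 0, "claw": -1},
  {"dx": -4.8, "dy": 7.1, "dz": -10, "ax": 0, "ay": 0, "az": -0.005, "claw": -1},
  {"dx": -4.8, "dy": 7.1, "dz": -10, "ax": 0, "ay": 0, "az": -0.005, "claw": -1},
  {"dx": -4.8, "dy": 7.1, "dz": -12.5, "ax": 0, "ay": 0, "az": -0.005, "claw": -1},
  {"dx": -4.8, "dy": 7.1, "dz": -14.5, "ax": 0, "ay": 0, "az": -0.005, "claw": -1},
  {"dx": -4.8, "dy": 7.1, "dz": -15.8, "ax": 0, "ay": 0, "az": -0.005, "claw": -1},
])

```text
clock: 2.5
eef_pos: [481.6, 211.7, 72.3]
tool_rot: [-1.572, 0.001, -0.962]
force: [0.0, 0.1, -0.2]
width: 85.6
```

>>> servo_tool([
  {"dx": 0, "dy": 0, "dz": 0, "ax": 0, "ay": 0, "az": 0, "claw": -1},
  {"dx": 0, "dy": 0, "dz": 0, "ax": 0, "ay": 0, "az": 0, "claw": -1},
])

```text
clock: 2.67
eef_pos: [482.3, 211.1, 73.4]
tool_rot: [-1.572, 0.001, -0.963]
force: [0.2, 0.8, -0.1]
width: 85.5
```

Run:
```python
from h import *
d=snap('wrist','w3'); s=read_state(); print(s['clock'],s['eef_pos'],s['tool_rot'],s['force'],s['torque'])
```

```text
2.7167 [482.9796296  211.15537803  74.05296492] [-1.56997866e+00  1.55164542e-04 -9.63643136e-01] [ 0.17853368  0.5088212  -0.61702941] [ 0.00524275 -0.02263971  0.00722749]
```

View pics/w3.png

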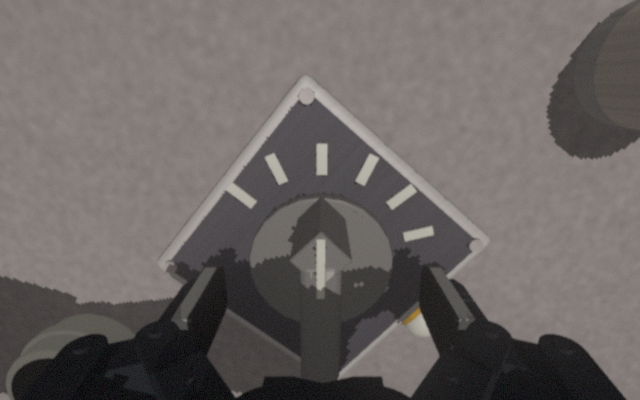

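Fingers straddle the grip centrally (grip at column ~321, fingers at 215/430), and the pointer is on the third tick. Now I close.

>>> servo_tool([
  {"dx": 0, "dy": 0, "dz": 0, "ax": 0, "ay": 0, "az": 0, "claw": 1},
  {"dx": 0, "dy": 0, "dz": 0, "ax": 0, "ay": 0, "az": 0, "claw": 1},
  {"dx": 0, "dy": 0, "dz": 0, "ax": 0, "ay": 0, "az": 0, "claw": 1},
  {"dx": 0, "dy": 0, "dz": 0, "ax": 0, "ay": 0, "az": 0, "claw": 1},
  {"dx": 0, "dy": 0, "dz": 0, "ax": 0, "ay": 0, "az": 0, "claw": 1},
  {"dx": 0, "dy": 0, "dz": 0, "ax": 0, "ay": 0, "az": 0, "claw": 1},
  {"dx": 0, "dy": 0, "dz": 0, "ax": 0, "ay": 0, "az": 0, "claw": 1},
  {"dx": 0, "dy": 0, "dz": 0, "ax": 0, "ay": 0, "az": 0, "claw": 1},
])

```text
clock: 3.38
eef_pos: [482.0, 209.9, 73.7]
tool_rot: [-1.572, 0.0, -0.965]
force: [-2.7, -0.7, 5.3]
width: 14.9
```

Run:
```python
from h import *
s=read_state(); print(s['clock'],s['eef_pos'],s['tool_rot'],s['force'],s['torque'],s['width'])
```

```text
3.3833 [482.03073329 209.92003034  73.73481517] [-1.57224725e+00  4.85207977e-04 -9.65283389e-01] [-2.72594062 -0.66027132  5.29369382] [-0.20521198  0.43027569 -0.00299098] 14.887024804376962
```

>>> servo_tool([
  {"dx": 0, "dy": 0, "dz": 0, "ax": 0, "ay": 0, "az": 0.1, "claw": 1},
  {"dx": 0, "dy": 0, "dz": 0, "ax": 0, "ay": 0, "az": 0.2, "claw": 1},
  {"dx": 0, "dy": 0, "dz": 0, "ax": 0, "ay": 0, "az": 0.3, "claw": 1},
  {"dx": 0, "dy": 0, "dz": 0, "ax": 0, "ay": 0, "az": 0.4, "claw": 1},
  {"dx": 0, "dy": 0, "dz": 0, "ax": 0, "ay": 0, "az": 0.5, "claw": 1},
  {"dx": 0, "dy": 0, "dz": 0, "ax": 0, "ay": 0, "az": 0.6, "claw": 1},
  {"dx": 0, "dy": 0, "dz": 0, "ax": 0, "ay": 0, "az": 0.7, "claw": 1},
  {"dx": 0, "dy": 0, "dz": 0, "ax": 0, "ay": 0, "az": 0.8, "claw": 1},
])

```text
clock: 4.05
eef_pos: [481.6, 209.3, 73.7]
tool_rot: [-1.573, 0.002, -0.161]
force: [-2.9, -3.1, 6.9]
width: 15.4
```

>>> servo_tool([
  {"dx": 0, "dy": 0, "dz": 0, "ax": 0, "ay": 0, "az": 0.05, "claw": 1},
  {"dx": 0, "dy": 0, "dz": 0, "ax": 0, "ay": 0, "az": 0.08, "claw": 1},
  {"dx": 0, "dy": 0, "dz": 0, "ax": 0, "ay": 0, "az": 0.1, "claw": 1},
  {"dx": 0, "dy": 0, "dz": 0, "ax": 0, "ay": 0, "az": 0.1, "claw": 1},
  {"dx": 0, "dy": 0, "dz": 0, "ax": 0, "ay": 0, "az": 0.1, "claw": 1},
])

```text
clock: 4.47
eef_pos: [481.6, 209.2, 73.7]
tool_rot: [-1.572, 0.003, -0.071]
force: [-3.8, -1.2, 8.4]
width: 15.3
```

Run:
```python
from h import *
d=snap('wrist','w4');s=read_state(); print(s['clock'],s['eef_pos'],s['tool_rot'],s['force'],s['torque'],s['width'])
```

```text
4.5167 [481.61462038 209.16947222  73.73849941] [-1.57207088  0.00263548 -0.07100845] [-2.94421425 -1.39174156  8.20507534] [-0.26583228  0.63135779 -1.24106028] 15.012213790364706
```

View pics/w4.png

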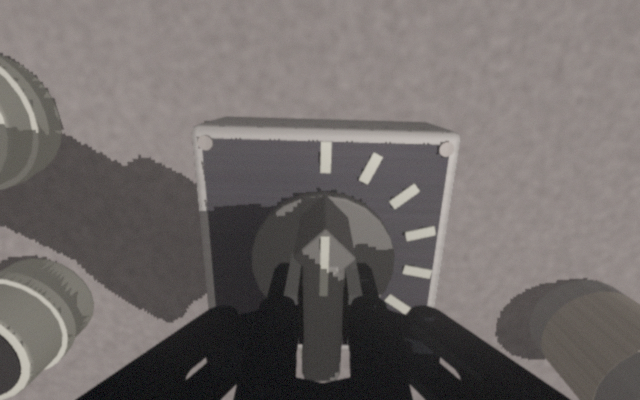

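>>> servo_tool([
  {"dx": 0, "dy": 0, "dz": 0, "ax": 0, "ay": 0, "az": -0.1, "claw": 1},
  {"dx": 0, "dy": 0, "dz": 0, "ax": 0, "ay": 0, "az": -0.2, "claw": 1},
  {"dx": 0, "dy": 0, "dz": 0, "ax": 0, "ay": 0, "az": -0.3, "claw": 1},
  {"dx": 0, "dy": 0, "dz": 0, "ax": 0, "ay": 0, "az": -0.4, "claw": 1},
  {"dx": 0, "dy": 0, "dz": 0, "ax": 0, "ay": 0, "az": -0.5, "claw": 1},
  {"dx": 0, "dy": 0, "dz": 0, "ax": 0, "ay": 0, "az": -0.6, "claw": 1},
  {"dx": 0, "dy": 0, "dz": 0, "ax": 0, "ay": 0, "az": -0.7, "claw": 1},
  {"dx": 0, "dy": 0, "dz": 0, "ax": 0, "ay": 0, "az": -0.8, "claw": 1},
])

```text
clock: 5.18
eef_pos: [482.0, 209.9, 73.8]
tool_rot: [-1.572, 0.001, -0.87]
force: [-2.5, -0.9, 5.8]
width: 15.3
```

>>> servo_tool([
  {"dx": 0, "dy": 0, "dz": 0, "ax": 0, "ay": 0, "az": -0.1, "claw": 1},
  {"dx": 0, "dy": 0, "dz": 0, "ax": 0, "ay": 0, "az": -0.2, "claw": 1},
  {"dx": 0, "dy": 0, "dz": 0, "ax": 0, "ay": 0, "az": -0.3, "claw": 1},
  {"dx": 0, "dy": 0, "dz": 0, "ax": 0, "ay": 0, "az": -0.4, "claw": 1},
  {"dx": 0, "dy": 0, "dz": 0, "ax": 0, "ay": 0, "az": -0.48, "claw": 1},
  {"dx": 0, "dy": 0, "dz": 0, "ax": 0, "ay": 0, "az": -0.53, "claw": 1},
  {"dx": 0, "dy": 0, "dz": 0, "ax": 0, "ay": 0, "az": -0.53, "claw": 1},
  {"dx": 0, "dy": 0, "dz": 0, "ax": 0, "ay": 0, "az": -0.53, "claw": 1},
])

```text
clock: 5.85
eef_pos: [482.4, 210.0, 73.7]
tool_rot: [-1.571, -0.0, -1.396]
force: [-1.6, -1.2, 5.3]
width: 15.3
```

Run:
```python
from h import *
d=snap('wrist','w5');s=read_state(); print(s['clock'],s['eef_pos'],s['tool_rot'],s['force'],s['torque'],s['width'])
```

```text
5.9 [482.39791057 210.02227352  73.72064074] [-1.57153403e+00 -8.12026879e-05 -1.39577057e+00] [-1.60502233 -1.30643746  4.62637176] [-0.1639301   0.30443627 -0.18464016] 15.23068961009218
```

View pics/w5.png

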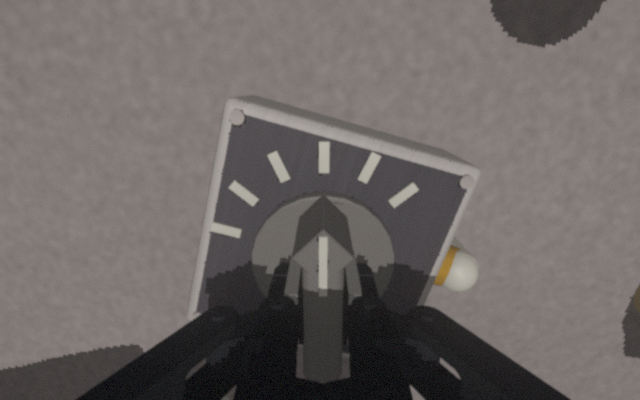

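>>> servo_tool([
  {"dx": 0, "dy": 0, "dz": 0, "ax": 0, "ay": 0, "az": 0, "claw": -1},
  {"dx": 0, "dy": 0, "dz": 0, "ax": 0, "ay": 0, "az": 0, "claw": -1},
  {"dx": 0, "dy": 0, "dz": 0, "ax": 0, "ay": 0, "az": 0, "claw": -1},
  {"dx": 0, "dy": 0, "dz": 0, "ax": 0, "ay": 0, "az": 0, "claw": -1},
  {"dx": 0, "dy": 0, "dz": 0, "ax": 0, "ay": 0, "az": 0, "claw": -1},
  {"dx": 0, "dy": 0, "dz": 0, "ax": 0, "ay": 0, "az": 0, "claw": -1},
  {"dx": 0, "dy": 0, "dz": 2, "ax": 0, "ay": 0, "az": 0, "claw": -1},
  {"dx": 0, "dy": 0, "dz": 5, "ax": 0, "ay": 0, "az": 0, "claw": -1},
])

```text
clock: 6.57
eef_pos: [480.8, 209.6, 121.7]
tool_rot: [-1.577, -0.002, -1.395]
force: [0.8, 0.4, 0.4]
width: 85.5
```

>>> servo_tool([
  {"dx": 0, "dy": 0, "dz": 3.5, "ax": 0, "ay": 0, "az": 0, "claw": -1},
  {"dx": 0, "dy": 0, "dz": 7, "ax": 0, "ay": 0, "az": 0, "claw": -1},
  {"dx": 0, "dy": 0, "dz": 10.8, "ax": 0, "ay": 0, "az": 0, "claw": -1},
  {"dx": 0, "dy": 0, "dz": 10.8, "ax": 0, "ay": 0, "az": 0, "claw": -1},
  {"dx": 0, "dy": 0, "dz": 10.8, "ax": 0, "ay": 0, "az": 0, "claw": -1},
])

```text
clock: 6.98
eef_pos: [484.1, 211.1, 233.5]
tool_rot: [-1.566, 0.002, -1.395]
force: [-1.0, 0.2, -0.2]
width: 85.2
```

Run:
```python
from h import *
d=snap('wrist','w6');s=read_state(); print(s['clock'],s['eef_pos'],s['tool_rot'],s['force'],s['torque'],s['width'])
```

```text
7.0333 [482.74514594 210.69818579 231.82316139] [-1.56978679e+00  8.16510647e-04 -1.39446123e+00] [-0.477422   -0.08347855 -0.53109645] [-0.04486707  0.01112422  0.00761111] 85.44876909192291
```

View pics/w6.png

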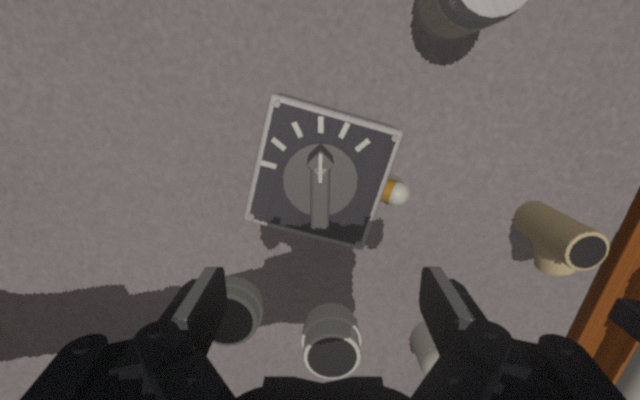

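The pointer at (321,125) sits on the fourth of the six ticks, which is three clicks from the stop. Next I go to the supply knob.

>>> servo_tool([
  {"dx": 0, "dy": -3, "dz": 0, "ax": 0, "ay": 0, "az": -0.09, "claw": -1},
  {"dx": 0, "dy": -6, "dz": 0, "ax": 0, "ay": 0, "az": -0.18, "claw": -1},
  {"dx": 0, "dy": -9, "dz": 0, "ax": 0, "ay": 0, "az": -0.27, "claw": -1},
  {"dx": 0, "dy": -12, "dz": 0, "ax": 0, "ay": 0, "az": -0.36, "claw": -1},
  {"dx": 0, "dy": -15, "dz": 0, "ax": 0, "ay": 0, "az": -0.45, "claw": -1},
  {"dx": 0, "dy": -18, "dz": 0, "ax": 0, "ay": 0, "az": -0.54, "claw": -1},
  {"dx": 0, "dy": -21, "dz": 0, "ax": 0, "ay": 0, "az": -0.63, "claw": -1},
  {"dx": 0, "dy": -24, "dz": 0, "ax": 0, "ay": 0, "az": -0.73, "claw": -1},
])

```text
clock: 7.7
eef_pos: [481.4, -30.7, 229.8]
tool_rot: [-1.574, -0.002, -2.129]
force: [0.3, -0.1, 0.1]
width: 85.4
```

>>> servo_tool([
  {"dx": 0, "dy": -3, "dz": 0, "ax": 0, "ay": 0, "az": -0.09, "claw": -1},
  {"dx": 0, "dy": -6, "dz": 0, "ax": 0, "ay": 0, "az": -0.18, "claw": -1},
  {"dx": 0, "dy": -9, "dz": 0, "ax": 0, "ay": 0, "az": -0.27, "claw": -1},
  {"dx": 0, "dy": -12, "dz": 0, "ax": 0, "ay": 0, "az": -0.36, "claw": -1},
  {"dx": 0, "dy": -15, "dz": 0, "ax": 0, "ay": 0, "az": -0.45, "claw": -1},
  {"dx": 0, "dy": -18, "dz": 0, "ax": 0, "ay": 0, "az": -0.54, "claw": -1},
  {"dx": 0, "dy": -21, "dz": 0, "ax": 0, "ay": 0, "az": -0.63, "claw": -1},
  {"dx": 0, "dy": -23.7, "dz": 0, "ax": 0, "ay": 0, "az": -0.73, "claw": -1},
])

```text
clock: 8.37
eef_pos: [481.5, -267.9, 229.5]
tool_rot: [-1.572, -0.003, -2.86]
force: [0.5, 0.3, 0.3]
width: 85.5
```

>>> servo_tool([
  {"dx": 0, "dy": 0, "dz": 0, "ax": 0, "ay": 0, "az": 0, "claw": -1},
  {"dx": 0, "dy": 0, "dz": 0, "ax": 0, "ay": 0, "az": 0, "claw": -1},
  {"dx": 0, "dy": 0, "dz": 0, "ax": 0, "ay": 0, "az": 0, "claw": -1},
])

```text
clock: 8.62
eef_pos: [482.1, -265.4, 229.8]
tool_rot: [-1.573, -0.002, -2.854]
force: [0.5, 0.4, -0.4]
width: 85.3
```

Run:
```python
from h import *
d=snap('wrist','w7');s=read_state(); print(s['clock'],s['eef_pos'],s['tool_rot'],s['qpos'])
```

```text
8.6667 [ 482.44943506 -264.87370263  230.07972249] [-1.57336693e+00 -1.45739773e-03 -2.85295238e+00] [-0.05229874  0.608356    0.80522259  1.81137363 -0.52964151  0.95477576
 -0.30026189]
```

View pics/w7.png

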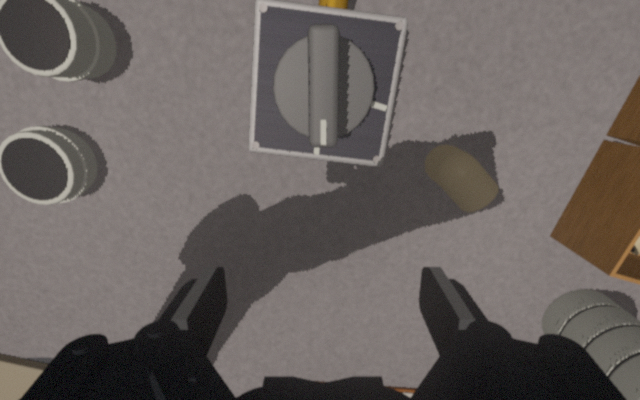

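Run:
```python
from h import *
d=load('w7'); im=d['color']
cv2.imwrite('pics/crop7.png',cv2.resize(im[0:175,235:420],None,fx=4,fy=3.4,interpolation=cv2.INTER_CUBIC)[:,:,::-1])
g=im.astype(int).mean(2)
m=((g>150)).astype(np.uint8); m[190:]=0
n,l,st,c=cv2.connectedComponentsWithStats(m)
for i in range(1,n):
    if st[i,4]>10: print(st[i],c[i].round(1),ray(d,*c[i],55).round(1),ray(d,*c[i],121).round(1))
for r in (50,70,90,105): print(r,g[r,265:385].astype(int))
```

```text
[ 0  0  6  8 26] [1.6 2.3] [549.1  32.7  55. ] [551.7 -24.2 121. ]
[  0   0  76  76 676] [51.  47.4] [525.4  -7.8  55. ] [533.  -56.4 121. ]
[ 249    0  156  163 1827] [304.6  67.8] [ 571.4 -221.5   55. ] [ 569.4 -225.7  121. ]
[54 78 23  3 55] [65.2 78.9] [502.6 -20.8  55. ] [514.9 -66.6 121. ]
[374 103  13   8  66] [380.  106.3] [ 559.5 -295.5   55. ] [ 559.9 -284.4  121. ]
[320 120   6  25 128] [322.9 131.8] [ 523.  -252.5   55. ] [ 531.  -250.3  121. ]
[ 21 127  33   5  83] [ 35.4 128.6] [450.3   3.6  55. ] [473.5 -47.3 121. ]
[  0 132  73  58 526] [ 41.6 150.9] [430.5  -2.5  55. ] [457.7 -52.1 121. ]
[  0 162  15  28  71] [  5.  178.2] [392.8  31.   55. ] [427.9 -25.6 121. ]
50 [ 86  85  87  85  87  84  85  85  85  82  88  82  84  83  84  85  84  83
  85  83  85  93 106 111 117 119 121 120 119 121 123 120 123 122 123 121
 121 121 120 119 120 120 107  88  93  98 103 110 117 120 120 121 121 117
 117 118 118 117 114 113 113 110 110 113 113 111 107 108 101  95  89  85
  78  67  56  57  55  55  59  55  56  58  55  72 102 110 113 107 112 112
 110 110 108 105  97  88  79  76  78  75  7
[... 853 characters left out ...]
  92  86  78
  72  65  61  59  62  59  55  55  57  64  85 102 113 111 111 111 111 110
 111 112 110 111 112 108 109 106 109 106 109 107 111 108 105 106 107  99
  80  55  41  49  67  69  74  76  74  70  76  73]
105 [ 87  88  87  89  89  86  89  87  89  85  88  80 101 113 117 119 120 119
 122 119 122 122 120 121 121 117 119 119 120 119 120 121 116 119 118 122
 116 119 116 114 120 117 111  94  83  94 102 108 112 117 118 117 116 117
 115 115 114 114 110 111 112 110 109 107 109 107 106 101  97  93  89  80
  70  56  57  58  60  55  59  58  56  58  72 100 108 109 111 111 108 110
 108 109 109 110 111 109 110 109 108 110 107 108 105 104  94  83  90  98
 121 159 173 178 178 177 177 175 175 171 170 159]
```

View pics/crop7.png

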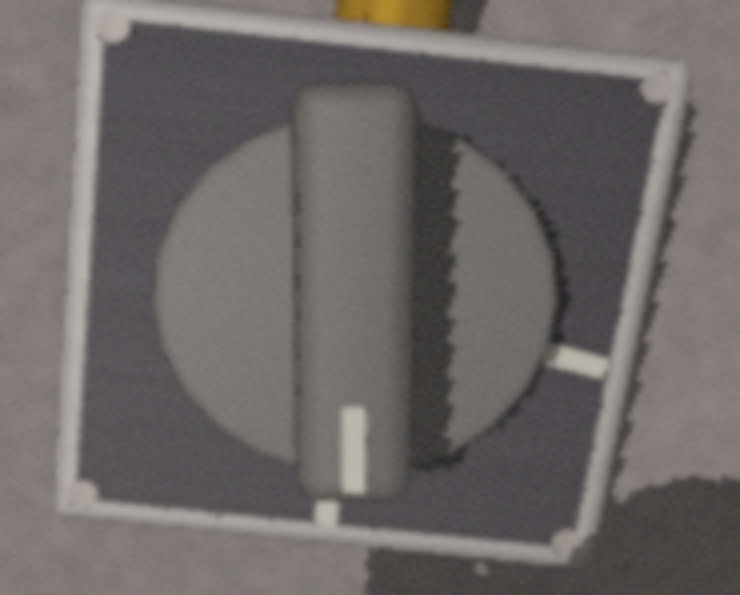

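Run:
```python
from h import *
d=load('w7')
f=lambda x,y,z:ray(d,x/4+235,y/3.4,z)
C=[f(*p,55) for p in [(90,5),(685,65),(575,560),(60,510)]]
print(np.round(C,1),((C[0]+C[2])/2).round(1),((C[1]+C[3])/2).round(1))
print('sides',[np.linalg.norm(C[i]-C[i-1]).round(1) for i in range(4)])
print('disc',f(356,293,80))
a=f(356,87,121);b=f(355,497,121);print('bar',a,b,(a+b)/2,np.linalg.norm(a-b),np.degrees(np.arctan2(*(a-b)[1::-1])))
e1=C[0]-C[3];e2=C[1]-C[2];print(np.degrees(np.arctan2(e1[1],e1[0])),np.degrees(np.arctan2(e2[1],e2[0])))
t=[f(326,513,55),f(578,361,55)]
for c in ((C[0]+C[2])/2,(a+b)/2): print([np.degrees(np.arctan2(*(q-c)[1::-1])).round(1) for q in t])
```

```text
[[ 609.6 -170.5   55. ]
 [ 632.2 -293.    55. ]
 [ 508.4 -312.5   55. ]
 [ 487.2 -191.3   55. ]] [ 559.  -241.5   55. ] [ 559.7 -242.2   55. ]
sides [np.float64(124.1), np.float64(124.5), np.float64(125.3), np.float64(122.9)]
disc [ 561.67345875 -242.03589236   80.        ]
bar [ 598.40960091 -231.08674778  121.        ] [ 521.08815913 -253.83919481  121.        ] [ 559.74888002 -242.4629713   121.        ] 80.599498785595 16.396937476445526
9.652145464123658 8.933718007708311
[np.float64(-169.4), np.float64(-89.5)]
[np.float64(-170.5), np.float64(-90.3)]
```

>>> servo_tool([
  {"dx": 2, "dy": 0.6, "dz": -2, "ax": 0, "ay": 0, "az": 0, "claw": -1},
  {"dx": 4, "dy": 1.2, "dz": -4, "ax": 0, "ay": 0, "az": 0, "claw": -1},
  {"dx": 6, "dy": 1.8, "dz": -6, "ax": 0, "ay": 0, "az": 0, "claw": -1},
  {"dx": 7.7, "dy": 2.4, "dz": -8, "ax": 0, "ay": 0, "az": 0, "claw": -1},
  {"dx": 7.7, "dy": 2.4, "dz": -9, "ax": 0, "ay": 0, "az": 0, "claw": -1},
  {"dx": 7.7, "dy": 2.4, "dz": -11.5, "ax": 0, "ay": 0, "az": 0, "claw": -1},
  {"dx": 7.7, "dy": 2.4, "dz": -13.5, "ax": 0, "ay": 0, "az": 0, "claw": -1},
  {"dx": 7.7, "dy": 2.4, "dz": -14.7, "ax": 0, "ay": 0, "az": 0, "claw": -1},
])

```text
clock: 9.33
eef_pos: [558.4, -240.5, 82.1]
tool_rot: [-1.574, -0.002, -2.853]
force: [0.3, 0.5, -0.3]
width: 85.1
```

>>> servo_tool([
  {"dx": 0, "dy": 0, "dz": 0, "ax": 0, "ay": 0, "az": 0, "claw": -1},
  {"dx": 0, "dy": 0, "dz": 0, "ax": 0, "ay": 0, "az": 0, "claw": -1},
  {"dx": 0, "dy": 0, "dz": 0, "ax": 0, "ay": 0, "az": 0, "claw": -1},
])

```text
clock: 9.58
eef_pos: [560.3, -242.9, 85.5]
tool_rot: [-1.57, 0.001, -2.855]
force: [-0.3, -0.1, -0.0]
width: 85.4
```

Run:
```python
from h import *
d=snap('wrist','w8');s=read_state(); print(s['clock'],s['eef_pos'],s['tool_rot'],s['force'],s['torque'],s['width'])
```

```text
9.6333 [ 560.47495517 -243.08685095   85.71365683] [-1.56924043e+00  1.67840585e-03 -2.85477627e+00] [-0.71559851 -0.16364808  0.39032599] [-0.01681465  0.02396079  0.02664264] 85.1547931613693
```

View pics/w8.png

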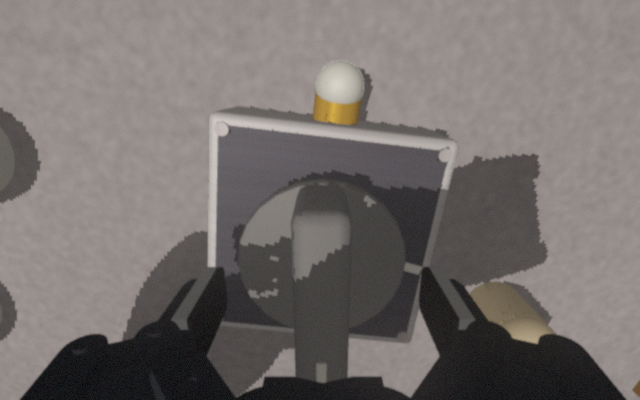

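The bar (column ~321) is centred between the fingers (220/425). Closing.

>>> servo_tool([
  {"dx": 0, "dy": 0, "dz": 0, "ax": 0, "ay": 0, "az": 0, "claw": 1},
  {"dx": 0, "dy": 0, "dz": 0, "ax": 0, "ay": 0, "az": 0, "claw": 1},
  {"dx": 0, "dy": 0, "dz": 0, "ax": 0, "ay": 0, "az": 0, "claw": 1},
  {"dx": 0, "dy": 0, "dz": 0, "ax": 0, "ay": 0, "az": 0, "claw": 1},
  {"dx": 0, "dy": 0, "dz": 0, "ax": 0, "ay": 0, "az": 0, "claw": 1},
  {"dx": 0, "dy": 0, "dz": 0, "ax": 0, "ay": 0, "az": 0, "claw": 1},
  {"dx": 0, "dy": 0, "dz": 0, "ax": 0, "ay": 0, "az": 0, "claw": 1},
  {"dx": 0, "dy": 0, "dz": 0, "ax": 0, "ay": 0, "az": 0, "claw": 1},
])

```text
clock: 10.3
eef_pos: [559.9, -242.5, 84.6]
tool_rot: [-1.571, 0.0, -2.855]
force: [-0.4, 1.5, 2.7]
width: 21.4
```

>>> servo_tool([
  {"dx": 0, "dy": 0, "dz": -0.3, "ax": 0, "ay": 0, "az": 0, "claw": 1},
  {"dx": 0, "dy": 0, "dz": -0.6, "ax": 0, "ay": 0, "az": 0, "claw": 1},
  {"dx": 0, "dy": 0, "dz": -0.9, "ax": 0, "ay": 0, "az": 0, "claw": 1},
  {"dx": 0, "dy": 0, "dz": -1.1, "ax": 0, "ay": 0, "az": 0, "claw": 1},
  {"dx": 0, "dy": 0, "dz": -1.25, "ax": 0, "ay": 0, "az": 0, "claw": 1},
  {"dx": 0, "dy": 0, "dz": -1.25, "ax": 0, "ay": 0, "az": 0, "claw": 1},
  {"dx": 0, "dy": 0, "dz": -1.25, "ax": 0, "ay": 0, "az": 0, "claw": 1},
])

```text
clock: 10.88
eef_pos: [560.0, -242.6, 72.8]
tool_rot: [-1.571, 0.001, -2.855]
force: [-1.9, 1.3, 10.4]
width: 21.5
```

Run:
```python
from h import *
snap('wrist','w9');d=snap('scene','s9');snap('side','d9');s=read_state(); print(s['clock'],s['eef_pos'],s['tool_rot'],s['force'],s['torque'],s['width'])
```

```text
11.0333 [ 559.96473834 -242.62850605   72.88135898] [-1.57095992e+00  9.37992906e-04 -2.85487488e+00] [-1.24181827  1.44193212 10.06931919] [ 0.429872    0.46258612 -0.0263958 ] 21.33764333283002
```

View pics/w9.png

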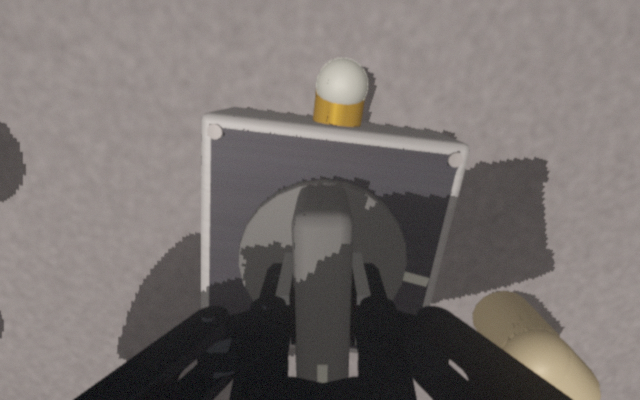

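>>> servo_tool([
  {"dx": 0, "dy": 0, "dz": -0.1, "ax": 0, "ay": 0, "az": 0, "claw": 1},
  {"dx": 0, "dy": 0, "dz": -0.1, "ax": 0, "ay": 0, "az": 0, "claw": 1},
  {"dx": 0, "dy": 0, "dz": -0.1, "ax": 0, "ay": 0, "az": 0, "claw": 1},
])

```text
clock: 11.28
eef_pos: [560.0, -242.7, 72.5]
tool_rot: [-1.571, 0.001, -2.855]
force: [-2.2, 2.4, 13.5]
width: 21.4
```

Run:
```python
from h import *
s=read_state(); print(s['clock'],s['eef_pos'],s['tool_rot'],s['force'],s['torque'],s['width'])
for n in ('w8','w9'):
    g=load(n)['color'].astype(int).mean(2); print(g[225,225:420].astype(int))
```

```text
11.2833 [ 559.99265723 -242.66485626   72.48449615] [-1.57109465e+00  1.34623402e-03 -2.85491069e+00] [-2.15010528  2.38474636 13.48819591] [ 0.65076841  0.75526253 -0.00603765] 21.399387618195465
[ 89  90  89  90  93  92  89  89  90  83  84  87  81  69  62  59  59  66
  67  69  82 105 117 125 125 127 125 125 126 127 126 124 125 125 126 127
 124 126 129 127 128 125 125 125 127 127 124 126 126 126 124 126 125 125
 125 125 125 127 125 125 126 127 128 123 122 112 100  99 107 110 114 112
 117 116 118 117 117 122 121 121 120 124 120 120 121 123 118 121 119 120
 121 117 119 120 118 118 118 119 116 117 119 119 114 118 117 119 115 115
 117 113 117 119 118 116 113 112 110 108 105 103 101  97  94  91  85  77
  68  69  66  69  66  66  68  66  67  66  68  64  66  68  67  66  68  66
  68  68  67  64  66  67  67  68  70  64  66  67  69  65  66  69  67  62
  68  66  65  66  67  67  66  65  65  62  60  55  51  48  47  46  43  49
  42  51  49  51  47  49  47  54  46  48  47  50  49  49  47]
[ 90  90  89  92  87  91  87  88  88  90  88  91  89  90  91  89  90  88
  86  88  86 101 110 121 123 126 124 124 125 124 127 127 122 128 125 127
 126 125 126 126 127 126 127 125 125 126 125 125 127 126 127 127 127 126
 128 126 126 126 126 128 126 126 125 127 125 121 109  96  94  95 107 112
 112 115 117 118 116 119 117 120 120 119 119 122 118 118 117 121 118 118
 118 118 116 119 115 117 119 119 117 116 115 118 115 115 117 116 114 113
 117 114 114 116 115 115 115 113 114 109 109 106 103 102  98  98  90  84
  82  73  69  64  65  65  73  68  69  66  70  69  68  66  69  63  66  66
  63  66  66  69  64  68  69  72  70  67  66  67  67  65  67  70  66  66
  65  65  62  67  68  69  65  67  66  65  59  62  55  51  53  47  49  49
  49  49  45  48  55  46  47  44  46  44  48  48  51  47  47]
```

>>> servo_tool([
  {"dx": 0, "dy": 0, "dz": 0, "ax": 0, "ay": 0, "az": 0.06, "claw": 1},
  {"dx": 0, "dy": 0, "dz": 0, "ax": 0, "ay": 0, "az": 0.12, "claw": 1},
  {"dx": 0, "dy": 0, "dz": 0, "ax": 0, "ay": 0, "az": 0.18, "claw": 1},
])

```text
clock: 11.53
eef_pos: [560.0, -242.6, 72.5]
tool_rot: [-1.571, 0.001, -2.672]
force: [-4.4, 1.6, 14.0]
width: 21.0
```

Run:
```python
from h import *
s=read_state(); print(s['clock'],s['eef_pos'],s['tool_rot'],s['force'],s['torque'],s['width'])
```

```text
11.5333 [ 559.9757809  -242.61107234   72.46813933] [-1.57084250e+00  1.24706575e-03 -2.67208758e+00] [-4.3665624   1.63027009 14.00972449] [ 0.62846881  0.78757627 -0.07355062] 21.000221002963045
```

>>> servo_tool([
  {"dx": 0, "dy": 0, "dz": 0, "ax": 0, "ay": 0, "az": 0.08, "claw": 1},
  {"dx": 0, "dy": 0, "dz": 0, "ax": 0, "ay": 0, "az": 0.16, "claw": 1},
  {"dx": 0, "dy": 0, "dz": 0, "ax": 0, "ay": 0, "az": 0.24, "claw": 1},
  {"dx": 0, "dy": 0, "dz": 0, "ax": 0, "ay": 0, "az": 0.32, "claw": 1},
  {"dx": 0, "dy": 0, "dz": 0, "ax": 0, "ay": 0, "az": 0.4, "claw": 1},
  {"dx": 0, "dy": 0, "dz": 0, "ax": 0, "ay": 0, "az": 0.48, "claw": 1},
  {"dx": 0, "dy": 0, "dz": 0, "ax": 0, "ay": 0, "az": 0.56, "claw": 1},
  {"dx": 0, "dy": 0, "dz": 0, "ax": 0, "ay": 0, "az": 0.64, "claw": 1},
])

```text
clock: 12.2
eef_pos: [559.9, -242.5, 72.5]
tool_rot: [-1.57, 0.001, -2.031]
force: [-2.8, 1.5, 13.9]
width: 21.3
```

>>> servo_tool([
  {"dx": 0, "dy": 0, "dz": 0, "ax": 0, "ay": 0, "az": 0.08, "claw": 1},
  {"dx": 0, "dy": 0, "dz": 0, "ax": 0, "ay": 0, "az": 0.16, "claw": 1},
  {"dx": 0, "dy": 0, "dz": 0, "ax": 0, "ay": 0, "az": 0.24, "claw": 1},
  {"dx": 0, "dy": 0, "dz": 0, "ax": 0, "ay": 0, "az": 0.32, "claw": 1},
  {"dx": 0, "dy": 0, "dz": 0, "ax": 0, "ay": 0, "az": 0.4, "claw": 1},
  {"dx": 0, "dy": 0, "dz": 0, "ax": 0, "ay": 0, "az": 0.44, "claw": 1},
  {"dx": 0, "dy": 0, "dz": 0, "ax": 0, "ay": 0, "az": 0.46, "claw": 1},
  {"dx": 0, "dy": 0, "dz": 0, "ax": 0, "ay": 0, "az": 0.46, "claw": 1},
])

```text
clock: 12.87
eef_pos: [559.8, -242.5, 72.5]
tool_rot: [-1.57, 0.001, -1.574]
force: [-2.6, 2.3, 14.2]
width: 21.4
```

Run:
```python
from h import *
snap('wrist','w10');s=read_state(); print(s['clock'],s['eef_pos'],s['tool_rot'],s['force'],s['torque'],s['width'],s['qpos'])
```

```text
12.9167 [ 559.79369609 -242.53445953   72.48585242] [-1.57011944e+00  8.06149122e-04 -1.57482888e+00] [-3.05205025  1.09949972 14.24392765] [0.60097032 0.85208629 0.04370579] 21.50036550317079 [ 0.18536433  0.79646081  0.29272672  1.76450356 -0.35800001  0.63294858
  0.68193415]
```

View pics/w10.png

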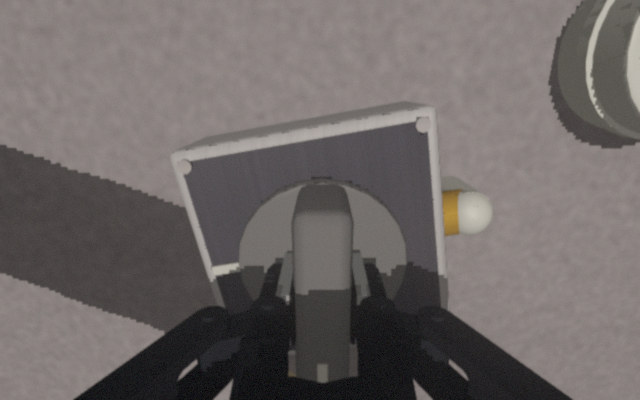

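>>> servo_tool([
  {"dx": 0, "dy": 0, "dz": 0, "ax": 0, "ay": 0, "az": 0.02, "claw": 1},
  {"dx": 0, "dy": 0, "dz": 0, "ax": 0, "ay": 0, "az": 0.04, "claw": 1},
  {"dx": 0, "dy": 0, "dz": 0, "ax": 0, "ay": 0, "az": 0.05, "claw": 1},
  {"dx": 0, "dy": 0, "dz": 0, "ax": 0, "ay": 0, "az": 0.05, "claw": 1},
])

```text
clock: 13.25
eef_pos: [559.7, -242.6, 72.5]
tool_rot: [-1.57, 0.002, -1.53]
force: [-2.7, 2.7, 14.4]
width: 21.5
```

Run:
```python
from h import *
s=read_state(); print(s['clock'],s['eef_pos'],s['tool_rot'],s['force'],s['torque'],s['width'])
```

```text
13.25 [ 559.7268631  -242.61081854   72.47745012] [-1.56958347e+00  1.53963735e-03 -1.53045848e+00] [-2.74758748  2.68014706 14.3869745 ] [ 0.71408431  0.88136692 -1.39724103] 21.474860100569135
```

>>> servo_tool([
  {"dx": 0, "dy": 0, "dz": 0.4, "ax": 0, "ay": 0, "az": 0, "claw": 1},
  {"dx": 0, "dy": 0, "dz": 0.8, "ax": 0, "ay": 0, "az": 0, "claw": 1},
  {"dx": 0, "dy": 0, "dz": 1.2, "ax": 0, "ay": 0, "az": 0, "claw": 1},
  {"dx": 0, "dy": 0, "dz": 1.2, "ax": 0, "ay": 0, "az": 0, "claw": -1},
  {"dx": 0, "dy": 0, "dz": 1.2, "ax": 0, "ay": 0, "az": 0, "claw": -1},
  {"dx": 0, "dy": 0, "dz": 1.2, "ax": 0, "ay": 0, "az": 0, "claw": -1},
  {"dx": 0, "dy": 0, "dz": 1.2, "ax": 0, "ay": 0, "az": 0, "claw": -1},
  {"dx": 0, "dy": 0, "dz": 1.2, "ax": 0, "ay": 0, "az": 0, "claw": -1},
])

```text
clock: 13.92
eef_pos: [559.6, -242.4, 82.3]
tool_rot: [-1.571, 0.0, -1.524]
force: [0.5, -1.3, -1.4]
width: 80.4
```

>>> servo_tool([
  {"dx": 0, "dy": 0, "dz": 0, "ax": 0, "ay": 0, "az": 0, "claw": -1},
  {"dx": 0, "dy": 0, "dz": 2, "ax": 0, "ay": 0, "az": 0, "claw": -1},
  {"dx": 0, "dy": 0, "dz": 5, "ax": 0, "ay": 0, "az": 0, "claw": -1},
  {"dx": 0, "dy": 0, "dz": 8, "ax": 0, "ay": 0, "az": 0, "claw": -1},
  {"dx": 0, "dy": 0, "dz": 11, "ax": 0, "ay": 0, "az": 0, "claw": -1},
  {"dx": 0, "dy": 0, "dz": 14, "ax": 0, "ay": 0, "az": 0, "claw": -1},
  {"dx": 0, "dy": 0, "dz": 14, "ax": 0, "ay": 0, "az": 0, "claw": -1},
  {"dx": 0, "dy": 0, "dz": 14, "ax": 0, "ay": 0, "az": 0, "claw": -1},
])

```text
clock: 14.58
eef_pos: [560.8, -243.0, 224.6]
tool_rot: [-1.567, -0.001, -1.525]
force: [0.1, 0.1, -0.4]
width: 85.5
```

Run:
```python
from h import *
w=snap('wrist','w11');a=snap('scene','s11')['color'];b=snap('side','d11')['color'];s=read_state(); print(s['clock'],s['eef_pos'],s['tool_rot'],s['force'],s['width'])
def c(im,x,y,w,h): return cv2.resize(im[y:y+h,x:x+w],(400,300),interpolation=cv2.INTER_CUBIC)
o=np.vstack([np.hstack([c(a,332,160,84,63),c(a,195,200,90,70)]),np.hstack([c(b,232,155,80,60),c(b,300,235,100,75)])])
cv2.imwrite('pics/crop11.png',o[:,:,::-1])
```

```text
14.7333 [ 558.94582855 -241.97900522  221.41953299] [-1.57316851e+00  1.27646796e-03 -1.52465596e+00] [ 0.23115179 -0.16533229 -0.86846794] 85.23726902447875
```

View pics/w11.png

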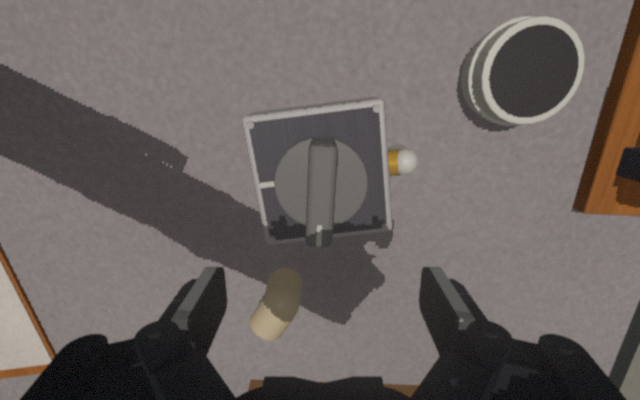

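View pics/crop11.png

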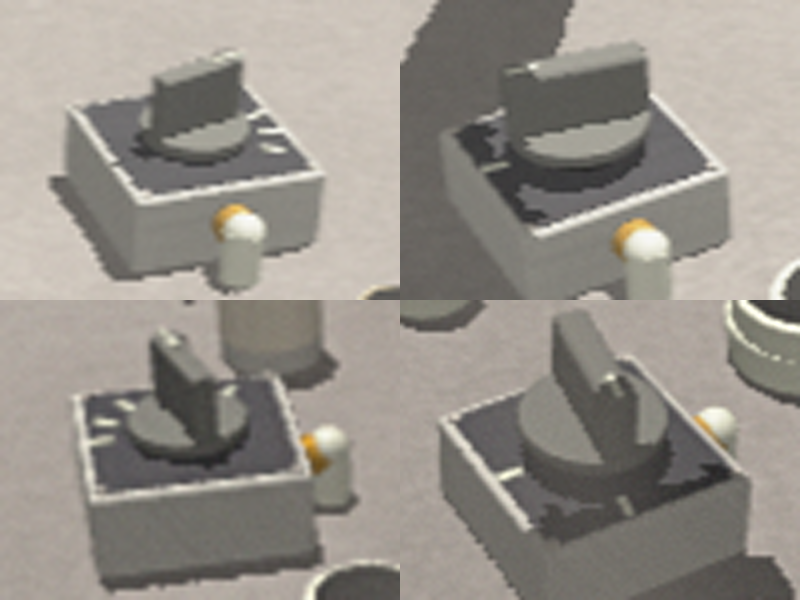

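View pics/s11.png

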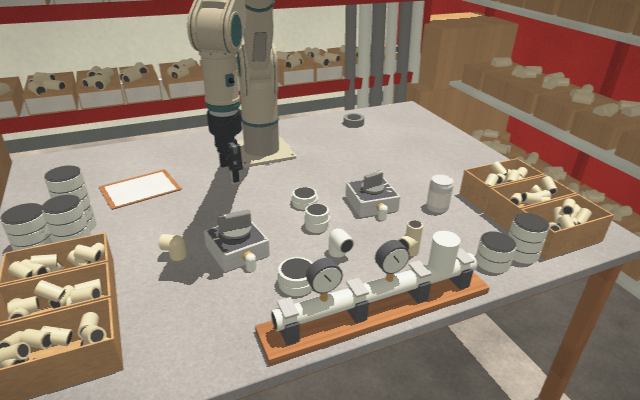

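Run:
```python
from h import *
d=load('w11')
a=ray(d,322,139,121);b=ray(d,318,246,121);print((a+b)/2,np.linalg.norm(a-b),np.degrees(np.arctan2(*(a-b)[1::-1])))
for n in 'sd':
  A=load({'s':'scene0','d':'side0'}[n])['color'].astype(int);B=load(n+'11')['color'].astype(int)
  m=(abs(A-B).max(2)>40).astype(np.uint8);k,l,st,c=cv2.connectedComponentsWithStats(m)
  print(n,[tuple(int(v) for v in s) for s in st[1:] if s[4]>15])
```

```text
[ 559.23682603 -239.01024476  121.        ] 85.71604374469484 90.43450120191305
s [(158, 0, 274, 285, 13438), (437, 0, 25, 20, 425), (434, 33, 22, 7, 106), (418, 40, 43, 46, 981), (245, 54, 27, 27, 542), (229, 68, 6, 6, 29), (225, 74, 10, 13, 116), (377, 171, 6, 7, 23), (363, 176, 4, 12, 29), (376, 180, 6, 6, 17), (230, 213, 21, 24, 224)]
d [(16, 0, 145, 114, 7322), (282, 0, 105, 210, 9692), (47, 74, 4, 11, 21), (80, 105, 21, 27, 172), (337, 110, 11, 6, 33), (57, 115, 15, 26, 133), (0, 116, 63, 66, 2439), (68, 124, 22, 45, 715), (90, 140, 9, 46, 137), (4, 153, 12, 28, 34), (58, 152, 6, 16, 31), (116, 153, 77, 139, 3601), (259, 162, 8, 11, 34), (274, 168, 5, 14, 46), (64, 172, 14, 27, 27), (261, 174, 7, 6, 19), (16, 182, 14, 20, 21), (15, 189, 7, 11, 19), (334, 241, 11, 14, 59), (347, 241, 19, 24, 217), (330, 254, 17, 20, 197), (349, 265, 13, 10, 72), (332, 277, 55, 23, 179), (59, 286, 351, 72, 9706), (59, 296, 6, 11, 34)]
```

```bash
python3 -c "
from cell import finish_job; print(finish_job())"
```

```text
the job is handed in; nothing more can be done
None
```

I did both steps in the order you asked and handed the job in at about 15 s on the robot's clock.

- **Selector:** it started two clicks from the end stop. I turned it anticlockwise until the twist showed the stop (about 1.2 N m), then clockwise three clicks. After I let go, the pointer stood on the fourth of the six ticks.
- **Supply knob:**
  - I pinched the bar and pushed it in until the height reading stalled and the force rose, about 12 mm down.
  - I turned it past the safety stop with almost no twist (under 0.1 N m), on to the end stop (about 1.4 N m).
  - I then eased it up and released it. The last picture shows the bar at 90.4 degrees against about 90 for the open mark, with the disc standing proud again.
- **Bystanders:** the fittings and the can look to be where they were, and the gripper was clear of everything at 221 mm height. In the before/after image comparison, the arm and its shadow covered part of the views. There I went by eye.

Two readings disagreed slightly:
- The final image put the bar's centre about 3 mm off the axis I had measured. I put this down to the arm still settling.
- Measured from my picked corners, the boxes came out about 124 mm wide against the stated 130, probably because of the rim edge.

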